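# Clamp the pepper mill for refilling

## Robot

A 6-joint arm with a two-finger parallel gripper is mounted at the origin on a cart in front of the work surface, level with it; the furniture and walls round the work are solid. World frame = base frame: x ahead of the robot, y to its left, z up, the work surface at z = 0. Lengths are in mm, angles in rad, forces in N, time in s.
With the tool pointing down it reaches from about 350 to 925 mm from the base axis. Payload 6.4 kg.
Tool frame: the origin (TCP) lies on the centre line of the jaws, within the pads' length; the fingertips stand 14 mm ahead of it and the grasp point (between the pads) lies 5 mm behind it; z points along the fingers, y is the line along which they close (so a half turn about z gives the same grasp; the last joint's range is limited). The gripper opens to 94 mm and grips with 3 to 60 N. Pads are 16 mm wide; open, the fingers measure 119 mm over their backs; the gripper's body (75 mm by 177 mm) begins 78 mm behind the grasp point.
Start: joints at [0.931, 0.245, 1.558, -0, 1.339, -0.174], TCP at [291.939, 580.763, 219.455] pointing down, gripper open.
Joint ranges: [-3.13, 3.13], [-1.02, 2.26], [0.13, 2.54], [-0.95, 4.09], [0.21, 2.88], [-2.74, 2.74]. Speed limits (rad/s): [2.57, 2.57, 3.14, 3.14, 3.14, 3.14].

## Interface

Orientations are given as a unit quaternion [w, x, y, z].
In Python, from workcell import ctrl, viewer, job, spotter gives the robot as it stands.
- The arm moves only by the shell command python3 -m inch 'ROWS'. ROWS is JSON, one flat list of numbers, 5 for each row, row after row: the opening, from -1 (shut) to 1 (fully open), then the shift along the tool's x, y, z each as a share of 1 m, from -1 to 1, then the turn about the tool's z as a share of 2 pi rad, from -1 to 1. In form: [gripper, x, y, z, yaw, gripper, x, y, z, yaw, ...]. A call has 1 to 10 rows; each row is the pose to reach, as a shift and turn from the pose commanded when the call began, along the tool's axes at that moment, turning the shorter way round; what a row does not reach only later rows make up. A row lasts 1/10 s, in which the tool goes at most 50 mm and 8.59 degrees, less where a joint would pass 70% of its speed; a pose out of reach is approached as far as the arm can. A call with a number of a shift or a turn outside -1 to 1 is refused whole. A call with a gripper value outside its range is refused whole. The fingers move at their own pace and stop on an object; the grip force is fixed at half the most. Time passes only in rows, so rows that repeat a pose let the fingers close. It gives the time, the measured TCP pose, the force, the opening and the grip force at its end, in the units of the state.
- ctrl.state(): the state, without advancing time (a new reading comes with each control period).
- viewer.read_camera(name): name is "scene" or "top" or "wrist"; returns (picture, depth): 420x560x3 uint8, red, green, blue; 420x560 float32, mm along the optical axis (not along the pixel's ray), 0 where there is no reading.
- viewer.camera_info(name): a dict with "fx", "fy", "cx", "cy" (pixels), "R" (3x3) and "t" (3): a world point X has camera coordinates R X + t. Camera axes: x right, y down, z forward; pixel columns grow to the right and rows downward; lengths in mm; the calibration is good to about 2 mm. A picture is of the moment at which its call begins: read the wrist's pose just before it. camera_info takes no time and is no camera call; for the wrist camera it gives the pose at the moment of the call.
- job.job_done(): hands the job in; it is judged then, once.
Trained networks look in the newest picture that a camera, given by its name, has taken for a name from the list of things; names that differ only in an ending like _2 or _b are one class to them, and where a whole thing is asked for, a point or a joint stands for the part that bears it (a point fixed in the world has none). Each returns a list of dicts, best first, with "score" (0 to 1); they miss things now and then, are a little off and sometimes report something else, mostly with a low value. They report only what shows in the picture. A call takes as long as a camera call. They do not tell look-alikes from the thing itself.
- spotter.trace(camera, target): "mask" (420x560 bool, what is visible of it) and "extent" ([left, top, width, height] in pixels, round what is visible of it).
The state is a dict: "time_s": time; "qpos": joint angles; "dq": joint speeds; "effort": joint torques, N m; "position": TCP position; "tool_rot": TCP orientation; "wrist_force": force on the tool from outside, world axes, zero at the start; "torque": the same for the moment, N m; "grip_width": finger opening in mm; "finger_force": force on a finger pad.
Only numpy, scipy, OpenCV 4.12 (cv2) and the standard library are available. Lean on these libraries where they do the work, as an engineer would, in place of code of your own. Each camera call takes 0.05 s, during which the arm holds its last target. There are 200 camera calls.

## Task

Stand the pepper mill (the taller, dark one) upright on the mill clamp, between the vee block and the sprung pad, and let go of it. Then wind the handwheel clockwise by its crank knob until the pad has pushed the mill home into the vee and the pad is itself pushed back about half of its spring travel. Do not squeeze harder than that, and leave the mill clamped there, upright, with the other mill, the bell and the wrapped packet left where they are.

Things in the scene. Friction and masses are not known exactly. Their poses are not given: they have to be found in the camera images.
- pepper_mill: pepper mill of dark turned wood, 174 mm tall, standing loose; foot 57 mm across, narrower waist, round crown about 51 mm across between 126 and 161 mm above the foot (grip it there, from above), small metal nut on top. Origin: centre of its underside, z up. Its left or right place is swapped with the salt mill's at random.
- salt_mill: salt mill of pale wood, same shape but 162 mm tall, standing loose; bystander. Origin: centre of its underside.
- stand: the mill clamp, fixed to the table: aluminium base plate 110 mm (its x) by 310 mm (its y), 10 mm thick. At its -y end a wooden vee block 70 mm high whose 90 degree vee opens towards +y; at its +y end a grey gearbox 70 mm high with the handwheel above it; between them the carriage with the sprung pad. Origin: centre of the plate's underside; z up.
- seat (a point): point on the top of the base plate (10 mm above the table) where the centre of the mill's underside is when the mill touches both faces of the vee; at stand (0, -75, 10) mm. Axes as the stand's.
- pad_face (a point): centre of the pad's front face (60 mm wide, 34 mm high, spanning 23 to 57 mm above the table), which looks to the stand's -y and moves along the stand's y. With wheel and pad at 0 it is at stand y = -6.5 mm, 40 mm from the surface of a mill seated in the vee. The jaw behind it is 70 mm wide and reaches 60 mm above the table.
- wheel_axis (a point): point on the handwheel's vertical axis, 150 mm above the table; at stand (0, 105, 150) mm. Wheel: steel, 132 mm across, its rim's top 118 mm above the table, hub top 124 mm.
- knob_grip (a point): grip point on the axis of the upright black crank knob on the handwheel, 155 mm above the table, 52 mm from the wheel's axis. The knob is 21 mm in diameter, reaches from 121 to 177 mm above the table and spins freely on its own pin, so it can be held while it is led round the circle.
- wheel (a joint): turn of the handwheel in rad, growing clockwise seen from above, 0 to 13; starts at 0 to 4. Each full turn clockwise moves the carriage and pad 30 mm towards the vee. It stays where it is left; about 3 N at the knob turns it.
- pad (a joint): how far the sprung pad is pushed back towards its carriage, in m: 0 relaxed, 0.016 at the end of its travel; 0.8 N per mm.
- service_bell: steel counter bell, 75 mm across, 57 mm high, loose on the table behind the clamp; bystander. Origin: centre of its underside.
- favour_1: wrapped wafer packet, 40 x 88 x 14 mm, lying loose behind the clamp; bystander. Origin: centre of its underside.
Mind the look-alikes: they are no part of the job. What is shaped like the pepper_mill but red or yellow is not meant.

How it is judged (in metres and radians):
On the way:
1. the pepper mill stands upright on the clamp's base plate between vee and pad, released, before the pad squeezes it (angle between pepper_mill's own z axis and vertical below 0.06 rad and z of pepper_mill in the frame of seat between -0.004 and 0.004 m and horizontal distance between pepper_mill and seat below 0.045 m and contact force between pepper_mill and the fingers below 0.1 N and value of joint pad below 0.002 m and linear speed of pepper_mill below 0.02 m/s), for 0.1 s.
At the end, for the whole second after the job is handed in: The pepper mill stands upright (within 0.06 rad) on the base plate (within 4 mm of its height), home in the vee (its axis within 5 mm of the seat), clamped by the pad: the pad is pushed back 3.5 to 13.5 mm by the mill (more than 1.5 N); mill and handwheel are at rest (angle between pepper_mill's own z axis and vertical below 0.06 rad and z of pepper_mill in the frame of seat between -0.004 and 0.004 m and horizontal distance between pepper_mill and seat below 0.005 m and value of joint pad between 0.0035 and 0.0135 m and contact force between pepper_mill and pad above 1.5 N and linear speed of pepper_mill below 0.01 m/s and velocity of joint wheel between -0.05 and 0.05 rad/s); the robot touches nothing.
It fails at once if the pad squeezes the mill with more than 25 N (contact force between pepper_mill and pad above 25 N).
It fails at once if the pepper mill is tipped over (angle between pepper_mill's own z axis and vertical above 0.6 rad).
It fails at once if the salt mill, bell or packet is moved more than 30 mm (distance of any of salt_mill, service_bell, favour_1 from where it was at the start of the episode above 0.03 m).
It also fails if it takes over 64 s, if anything falls off the work surface, if the arm or the gripper's body presses on something with over 40 N, if the wrist force passes 120 N, or if a joint passes its speed limit or range.

## Working session

There is one attempt and no reset: what is moved stays moved. The work goes in short steps, Python scripts to look and compute and a shell command to move; the robot and the scene stay as the last step left them, time stands still between calls to the robot, and variables do not carry over. Pictures are saved under pics/ and viewed, at most 10 in all, crops included, and the job is handed in when it is done.

```bash
ls; mkdir -p pics
cat > h.py <<'E'
import numpy as np, cv2
from workcell import ctrl, viewer, job, spotter
def cam(n):
    i=viewer.camera_info(n); p,d=viewer.read_camera(n); return p,d,i
def world(i,u,v,z):
    R=np.array(i["R"]);t=np.array(i["t"])
    return R.T@(np.array([(u-i["cx"])/i["fx"]*z,(v-i["cy"])/i["fy"]*z,z])-t)
def cloud(i,d,m):
    v,u=np.nonzero(m&(d>0)); z=d[v,u]
    R=np.array(i["R"]);t=np.array(i["t"])
    P=np.stack([(u-i["cx"])/i["fx"]*z,(v-i["cy"])/i["fy"]*z,z],1)
    return (P-t)@R
def save(n,p): cv2.imwrite("pics/"+n,p[:,:,::-1])
E
python3 - <<'E'
from h import *
s=ctrl.state(); print(s)
for n in ("scene","top"):
    p,d,i=cam(n); save(n+"0.png",p); np.savez(n+"0.npz",p=p,d=d)
    print(n,np.round(-np.array(i["R"]).T@np.array(i["t"])),i["fx"])
    for t in ("pepper_mill","salt_mill","stand","pad_face","wheel","knob_grip","service_bell","favour_1"):
        for r in spotter.trace(n,t)[:4]:
            c=cloud(i,d,r["mask"]); 
            print(t,round(r["score"],2),np.round(r["extent"]),np.round(np.median(c,0)) if len(c) else None, np.round(np.percentile(c,[2,98],axis=0)).tolist() if len(c) else None)
E
```

```text
pics
{'time_s': 0.0, 'qpos': array([ 9.30904050e-01,  2.45757075e-01,  1.55899229e+00, -5.11196993e-06,
        1.33870544e+00, -1.74117570e-01]), 'dq': array([-0.0007655 ,  0.00050235,  0.00043601, -0.00174931,  0.00136929,
       -0.00069414]), 'effort': array([ 4.26204388e-04, -4.15848792e+01, -3.14602447e+01,  6.84272870e-02,
        3.34432872e-02, -1.35540572e-04]), 'position': array([291.58624759, 580.2918833 , 218.3934786 ]), 'tool_rot': array([-3.66292816e-04,  2.30787214e-01,  9.73003800e-01, -8.56001803e-04]), 'wrist_force': array([-0.00511987, -0.14497231,  0.47371229]), 'torque': array([0.01389433, 0.00810264, 0.00797074]), 'finger_force': 0.0, 'grip_width': 93.6702176471699}
scene [ 114. -649.  775.] 443.85126477290373
pepper_mill 0.91 [280. 317.  34.  73.] [ 388. -284.   92.] [[372.0, -297.0, 6.0], [418.0, -253.0, 172.0]]
pepper_mill 0.9 [317. 242.  28.  68.] [ 557. -173.   89.] [[543.0, -185.0, 7.0], [583.0, -145.0, 169.0]]
pepper_mill 0.63 [293. 269.  30.  68.] [ 469. -206.  126.] [[452.0, -218.0, 14.0], [494.0, -177.0, 172.0]]
salt_mill 0.84 [178. 136.  28.  56.] [4
[... 1194 characters left out ...]
 427.0, 160.0]]
stand 0.86 [226. 183. 118.  51.] [551.  77.  47.] [[498.0, -75.0, 4.0], [609.0, 225.0, 125.0]]
pad_face 0.6 [227. 184. 115.  47.] [549.  78.  48.] [[498.0, -74.0, 4.0], [607.0, 223.0, 124.0]]
pad_face 0.42 [321. 141.  31.  18.] [741. -68.  10.] [[720.0, -107.0, 2.0], [764.0, -27.0, 17.0]]
wheel 0.58 [224. 185.  52.  48.] [554. 169. 116.] [[490.0, 111.0, -0.0], [617.0, 234.0, 175.0]]
knob_grip 0.56 [260. 190.  11.   9.] [575. 127. 173.] [[569.0, 118.0, 131.0], [587.0, 135.0, 180.0]]
service_bell 0.9 [235. 138.  26.  28.] [730. 188.  35.] [[703.0, 157.0, 7.0], [763.0, 221.0, 54.0]]
favour_1 0.82 [322. 139.  30.  22.] [742. -63.  10.] [[718.0, -108.0, 1.0], [766.0, -25.0, 17.0]]
```

Run:
```python
from h import *
a=np.load("scene0.npz")["p"][160:400,160:400]; b=np.load("top0.npz")["p"][120:300,130:450]
save("s_crop.png",cv2.resize(a,None,fx=2.5,fy=2.5,interpolation=2)); save("t_crop.png",cv2.resize(b,None,fx=2.5,fy=2.5,interpolation=2))
```

```text
(no output)
```

View pics/s_crop.png

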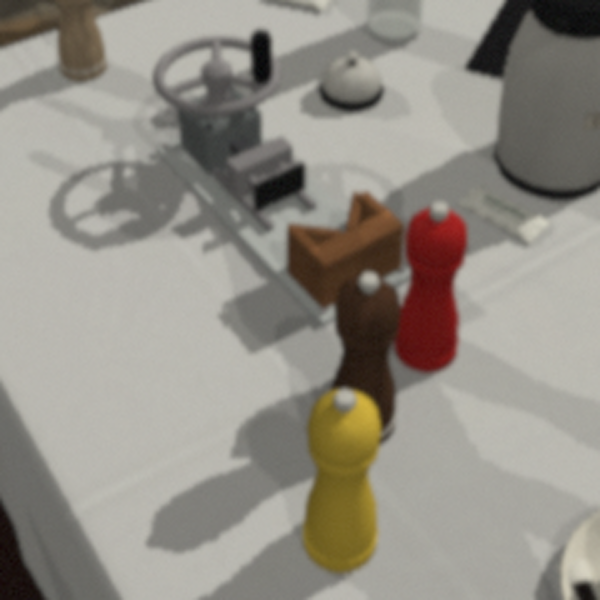

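View pics/t_crop.png

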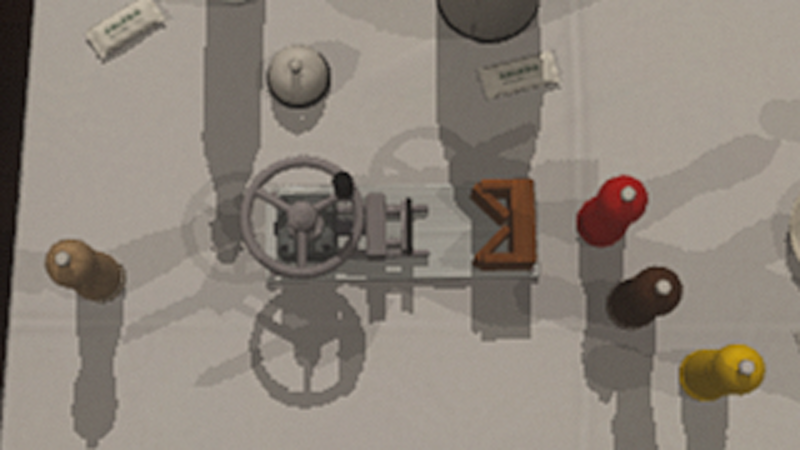

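Candidates in the scene view: red at (331,276), dark brown at (308,303) and yellow at (297,353). The dark brown one fits "dark turned wood", and the enlarged crop confirms it. The pale wood mill at (192,164) is the salt mill. The knob is at (263,182). In the top view, the vee block is at about (332,210) and the pad at about (292,211).

Run:
```python
from h import *
from scipy.optimize import least_squares
def circ(P,r,c0):
    f=lambda c:np.hypot(*(P[:,:2]-c).T)-r
    s=least_squares(f,c0,loss="soft_l1",f_scale=1); return np.round(s.x,1),round(float(np.median(abs(s.fun))),2),len(P)
D={n:np.load(n+"0.npz") for n in("scene","top")}
for n in D:
    i=viewer.camera_info(n); p=D[n]["p"].astype(int); d=D[n]["d"]
    C=cloud(i,d,d>0); v,u=np.nonzero(d>0); col=p[v,u]
    box=lambda a,b,c,e,z0,z1:(C[:,0]>a)&(C[:,0]<b)&(C[:,1]>c)&(C[:,1]<e)&(C[:,2]>z0)&(C[:,2]<z1)
    print(n)
    m=box(435,515,-235,-150,100,190); Q=C[m]
    top=Q[Q[:,2]>166]; print("top nut",top.mean(0).round(1) if len(top) else 0,Q[:,2].max().round(1))
    for z in(8,100,130,140,150):
        S=C[box(435,515,-235,-150,z-(8 if z<20 else 5),z+6)]; 
        if z==8: S=S[S[:,2]>4]
        r=28.5 if z==8 else 25.3
        if len(S)>5: print("mill",z,circ(S,r,[475,-195]))
    S=C[box(480,620,100,250,110,122)]; 
    f=least_squares(lambda c:np.hypot(*(S[:,:2]-c[:2]).T)-60,[552,180],loss="cauchy",f_scale=3) ; 
    far=np.hypot(*(S[:,:2]-f.x).T)>52; print("wheel",f.x.round(1),circ(S[far],61,f.x))
    K=C[box(555,600,105,145,135,185)]; print("knob",K.mean(0).round(1),circ(K[K[:,2]<172],10.5,[575,126]), K[K[:,2]>172].mean(0).round(1),K[:,2].max().round(1))
    V=C[box(480,620,-100,-20,60,80)]; print("vee top",np.percentile(V,[1,50,99],axis=0).round(1).tolist()); print(cv2.minAreaRect(V[:,:2].astype(np.float32)))
    B=C[box(480,620,-100,60,5,14)]; print("plate",cv2.minAreaRect(B[:,:2].astype(np.float32)))
    J=C[box(500,610,25,110,50,64)]; print("jaw",np.percentile(J,[1,5,50,99],axis=0).round(1).tolist())
    J=C[box(500,610,5,110,26,55)]; print("pad",np.percentile(J,[1,5,50,99],axis=0).round(1).tolist())
    print("red",circ(C[box(530,610,-205,-120,130,155)],25.3,[565,-160]),"yel",circ(C[box(355,435,-310,-225,130,155)],25.3,[395,-265]))
```

```text
scene
top nut [ 474.6 -192.8  171.6] 175.2
mill 8 (array([ 466.5, -203.8]), 6.25, 56)
mill 100 (array([ 480.9, -185.4]), 0.81, 56)
mill 130 (array([ 477. , -190.2]), 0.55, 80)
mill 140 (array([ 476.8, -190.2]), 0.67, 117)
mill 150 (array([ 478.6, -187.5]), 1.95, 193)
wheel [551.  170.4] (array([551.3, 170.5]), 2.25, 472)
knob [575.9 124.3 159. ] (array([579.6, 130. ]), 0.72, 111) [576.9 126.1 176.4] 179.3
vee top [[511.3, -78.0, 60.5], [552.6, -59.8, 69.3], [605.1, -21.7, 72.8]]
((558.5543212890625, -49.64520263671875), (96.48120880126953, 58.46710968017578), 0.3573179841041565)
plate ((552.623291015625, -14.371124267578125), (124.6249008178711, 148.14996337890625), 0.26836252212524414)
jaw [[519.9, 56.0, 50.4], [521.5, 57.0, 51.0], [552.0, 87.8, 58.0], [587.5, 107.5, 63.0]]
pad [[519.2, 55.2, 26.8], [520.2, 56.2, 28.8], [546.6, 66.9, 43.3], [586.3, 101.8, 54.9]]
red (array([ 570.9, -157.2]), 1.34, 292) yel (array([ 399.8, -268.5]), 1.18, 374)
top
top nut [ 476.1 -191.8  171. ] 177.7
mill 8 (array([ 468.8, -195. ]), 7.03, 54)
mill 130 (array([ 476.7, -192.7]), 0.11, 11)
mill 140 (array([ 476.8, -193.1]), 0.77, 47)
mill 150 (array([ 478.6, -195.6]), 4.03, 145)
wheel [551.8 171.6] (array([551.9, 171.7]), 2.8, 578)
knob [576.3 126.9 168.7] (array([579.5, 128.1]), 0.25, 27) [578.2 127.7 175.6] 180.9
vee top [[512.7, -77.6, 60.6], [557.4, -55.7, 68.0], [604.0, -20.3, 74.6]]
((558.47998046875, -49.2337532043457), (92.68091583251953, 58.1051025390625), 0.08722741901874542)
plate ((549.2376708984375, -19.376480102539062), (159.3032989501953, 131.30430603027344), 88.64186096191406)
jaw [[520.5, 55.6, 50.6], [523.6, 58.4, 52.3], [553.6, 91.2, 57.6], [587.3, 105.7, 63.2]]
pad [[519.1, 55.5, 29.5], [520.1, 58.2, 33.6], [552.8, 69.9, 49.0], [583.2, 108.5, 54.9]]
red (array([ 571.4, -161.3]), 2.73, 158) yel (array([ 398.9, -272.7]), 3.0, 177)
```

```bash
python3 -m inch '[1,0,0,-0.05,-0.0247,1,0,0,-0.1,-0.0494,1,0,0,-0.13,-0.0741,1,0,0,-0.13,-0.0741]' && python3 -m inch '[1,-0.2,-0.5,0,0,1,-0.2,-0.5,0,0,1,-0.2,-0.5,0,0,1,-0.2,-0.5,0,0,1,-0.2,-0.5,0,0,1,-0.2,-0.5,0,0,1,-0.2,-0.5,0,0,1,-0.2,-0.5,0,0,1,-0.2,-0.5,0,0,1,-0.2,-0.5,0,0]' && python3 -m inch '[1,-0.03,-0.04,0,0,1,-0.03,-0.04,0,0,1,-0.03,-0.04,0,0]'
python3 - <<'E'
from h import *
s=ctrl.state(); print(s["time_s"],s["position"],s["tool_rot"],s["qpos"])
p,d,i=cam("wrist"); save("w1.png",p); np.savez("w1.npz",p=p,d=d,R=i["R"],t=i["t"]); print(-np.array(i["R"]).T@i["t"],np.array(i["R"]).round(2))
E
```

```text
time_s: 1.3
position: [293.1, 582.5, 356.5]
tool_rot: [0.003, -0.001, 1.0, 0.005]
wrist_force: [0.3, 1.0, 0.6]
grip_width: 94.3
finger_force: 0.0
time_s: 2.3
position: [477.4, 114.5, 348.1]
tool_rot: [-0.001, 0.001, 1.0, 0.0]
wrist_force: [-0.0, 0.7, 0.4]
grip_width: 94.3
finger_force: 0.0
time_s: 2.6
position: [507.3, 75.8, 347.9]
tool_rot: [-0.001, 0.002, 1.0, 0.0]
wrist_force: [0.2, 0.4, -0.7]
grip_width: 93.8
finger_force: 0.0
2.6 [507.27635108  75.83348109 347.91517958] [-1.41034615e-03  1.50481868e-03  9.99997825e-01  3.09859954e-04] [-7.31617022e-02 -1.59559114e-01  1.74411230e+00  4.16204760e-04
  1.55989729e+00 -1.64095352e+00]
[441.59563737  76.1771876  512.96813365] [[ 0.    1.    0.  ]
 [ 0.97 -0.    0.23]
 [ 0.23 -0.   -0.97]]
```

View pics/w1.png

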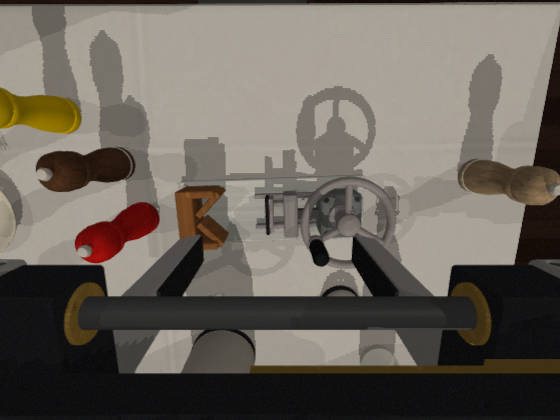

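The wrist view shows the vee block at (200,217), the pad edge at (268,213), the wheel hub at (348,224), the knob at (319,252) and the brown mill at (85,170). I'll refine the stand from this depth image.

Run:
```python
from h import *
from scipy.optimize import least_squares
w=np.load("w1.npz"); i=viewer.camera_info("wrist"); i=dict(i,R=w["R"],t=w["t"]); d=w["d"]
C=cloud(i,d,d>0)
B=lambda a,b,c,e,z0,z1:C[(C[:,0]>a)&(C[:,0]<b)&(C[:,1]>c)&(C[:,1]<e)&(C[:,2]>z0)&(C[:,2]<z1)]
pr=lambda n,P:print(n,len(P),np.percentile(P,[0.5,3,50,97,99.5],axis=0).round(1).tolist())
V=B(490,620,-110,-5,64,76); pr("vee",V); print(cv2.minAreaRect(V[:,:2].astype(np.float32)))
P=B(480,570,-110,250,6,13); pr("plate",P)
# near plate edge line (min x per y bin)
e=[(y,np.percentile(Q[:,0],2)) for y in range(-60,200,10) if len(Q:=P[(P[:,1]>y)&(P[:,1]<y+10)])>20]; e=np.array(e); print(np.polyfit(e[:,0],e[:,1],1),e[:,1].round())
R=B(470,630,90,260,105,124)
f=least_squares(lambda c:np.hypot(*(R[:,:2]-c[:2]).T)-c[2],[551,171,61],loss="cauchy",f_scale=2); print("wheel",f.x)
J=B(505,600,30,100,50,66); pr("jaw",J)
J=B(505,600,20,100,25,58); pr("pad",J)
h=np.histogram(B(505,600,30,110,22,66)[:,1],bins=range(30,112,4)); print(h)
K=B(555,610,100,150,130,185);pr("knob",K); N=K[K[:,2]>172]; print(N.mean(0))
print("hubtop",B(535,570,155,190,122,160).mean(0))
M=B(430,520,-240,-140,120,190);pr("mill",M); print("nut",M[M[:,2]>166].mean(0),M[:,2].max())
f=least_squares(lambda c:np.hypot(*(Q[:,:2]-c).T)-25.3,[477,-191],loss="soft_l1") if len(Q:=M[(M[:,2]>132)&(M[:,2]<155)])>5 else None; print(f and f.x)
```

```text
vee 1331 [[512.4, -76.8, 64.1], [513.6, -75.3, 64.2], [546.8, -54.5, 69.1], [600.5, -17.7, 71.0], [605.2, -12.5, 71.6]]
((559.3787841796875, -44.12674331665039), (94.05628204345703, 66.80992126464844), 2.0577127933502197)
plate 3352 [[498.6, -82.9, 6.4], [500.3, -54.3, 7.5], [523.2, 35.6, 9.5], [567.0, 207.5, 11.3], [568.9, 221.9, 12.1]]
[-3.13625594e-02  5.03729244e+02] [505. 505. 505. 505. 505. 505. 504. 503. 503. 503. 503. 502. 502. 502.
 502. 500. 500. 500. 500. 500. 499. 499. 499.]
wheel [551.2988027  172.14997527  58.7795174 ]
jaw 665 [[520.5, 57.0, 50.5], [522.0, 58.2, 53.5], [554.0, 88.1, 58.3], [585.5, 99.0, 60.7], [589.4, 99.2, 61.4]]
pad 514 [[520.2, 56.9, 27.1], [520.5, 58.1, 30.7], [549.5, 67.8, 54.2], [582.3, 95.8, 57.7], [588.8, 99.2, 57.9]]
(array([  0,   0,   0,   0,   0,   0,  14, 116,  80, 104,  32,  31,  24,
        44, 131,  96, 139, 112, 121,  64]), array([ 30,  34,  38,  42,  46,  50,  54,  58,  62,  66,  70,  74,  78,
        82,  86,  90,  94,  98, 102, 106, 110]))
knob 390 [[569.4, 118.7, 130.8], [569.6, 119.2, 133.4], [574.1, 127.2, 171.5], [585.8, 137.0, 177.4], [588.2, 138.5, 178.0]]
[578.60060556 128.46632952 175.72301491]
hubtop [552.24401988 173.38615142 123.30503021]
mill 1841 [[452.2, -209.1, 121.0], [454.2, -202.3, 123.0], [474.5, -179.3, 153.2], [497.3, -166.6, 172.4], [500.0, -165.8, 173.6]]
nut [ 476.37003869 -188.78412794  171.09896629] 174.57461007010497
[ 476.94990627 -193.03500282]
```

```bash
python3 -m inch '[1,0.03,-0.268,0.05,0,1,0.03,-0.268,0.05,0,1,0.03,-0.268,0.05,0,1,0.03,-0.268,0.05,0,1,0.03,-0.268,0.05,0,1,0.03,-0.268,0.05,0,1,0.03,-0.268,0.05,0,1,0.03,-0.268,0.09,0,1,0.03,-0.268,0.09,0,1,0.03,-0.268,0.09,0]'
python3 - <<'E'
from h import *
from scipy.optimize import least_squares
print(ctrl.state()["position"])
p,d,i=cam("wrist"); save("w2.png",p); C=cloud(i,d,d>0)
M=C[(abs(C[:,0]-477)<40)&(abs(C[:,1]+192)<45)&(C[:,2]>120)&(C[:,2]<182)]
print(len(M),"nut",M[M[:,2]>166].mean(0),M[:,2].max())
Q=M[(M[:,2]>132)&(M[:,2]<155)]; print(least_squares(lambda c:np.hypot(*(Q[:,:2]-c).T)-25.3,[477,-191],loss="soft_l1").x)
E
```

```text
time_s: 3.65
position: [477.5, -189.5, 259.5]
tool_rot: [-0.001, -0.001, 1.0, 0.001]
wrist_force: [0.4, -1.2, 0.0]
grip_width: 93.7
finger_force: 0.0
[ 477.52961467 -189.5422763   259.49302662]
2186 nut [ 476.16577248 -191.28808142  171.51720438] 174.36779026900282
[ 479.03095941 -191.26382538]
```

View pics/w2.png

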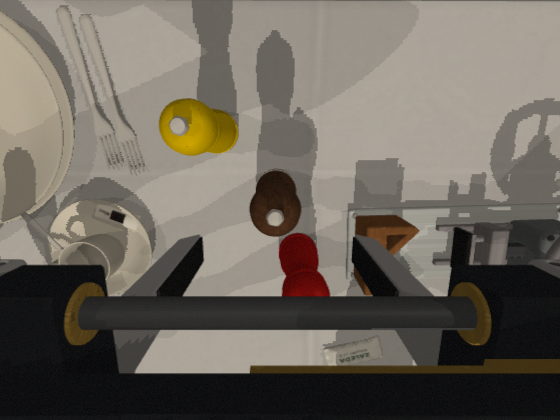

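The brown mill's nut is at (276,218), centred between the fingers, with red and yellow well clear of them. Descending to TCP z 140 and closing.

```bash
python3 -m inch '[1,0,0,0.04,0,1,0,0,0.08,0,1,0,0,0.119,0,1,0,0,0.119,0,-1,0,0,0.119,0,-1,0,0,0.119,0,-1,0,0,0.119,0,-1,0,0,0.119,0,-1,0,0,0.119,0,-1,0,0,0.119,0]'; python3 -m inch '[-1,0,0,0,0,-1,0,0,0,0,-1,0,0,-0.03,0,-1,0,0,-0.07,0,-1,0,0,-0.12,0,-1,0,0,-0.12,0,-1,0,0,-0.12,0]'
```

```text
time_s: 4.7
position: [477.6, -191.7, 140.9]
tool_rot: [0.0, 0.0, 1.0, -0.0]
wrist_force: [-0.1, -0.5, 2.8]
grip_width: 49.3
finger_force: 15.1
time_s: 5.4
position: [477.6, -191.6, 260.7]
tool_rot: [0.0, 0.0, 1.0, -0.0]
wrist_force: [-0.4, -0.4, -2.3]
grip_width: 48.8
finger_force: 30.0
```

```bash
python3 -m inch '[-1,0,0.035,0,0,-1,0,0.07,0,0,-1,0,0.105,0,0,-1,-0.02,0.135,0,0,-1,-0.045,0.165,0,0,-1,-0.065,0.185,0,0,-1,-0.0795,0.1915,0,0,-1,-0.0795,0.1915,0,0,-1,-0.0795,0.1915,0,0]'
python3 - <<'E'
from h import *
print(ctrl.state()["position"])
p,d,i=cam("wrist"); save("w3.png",p); C=cloud(i,d,d>0)
p,d,i=cam("scene"); save("s3.png",cv2.resize(p[140:300,180:380],None,fx=3,fy=3)); C=cloud(i,d,d>0)
M=C[(abs(C[:,0]-557)<45)&(abs(C[:,1])<45)&(C[:,2]>85)&(C[:,2]<230)]
print(len(M),np.percentile(M,[1,99],axis=0).round(1).tolist())
for a,b in((122,126),(126,132)):
    Q=M[(M[:,2]>a)&(M[:,2]<b)];print(len(Q),Q.mean(0) if len(Q) else 0)
E
```

```text
time_s: 6.3
position: [555.6, 0.1, 257.8]
tool_rot: [-0.002, -0.0, 1.0, 0.0]
wrist_force: [0.3, -0.6, -2.1]
grip_width: 48.5
finger_force: 30.0
[5.55627124e+02 9.68036254e-02 2.57826613e+02]
875 [[526.4, -27.3, 120.4], [572.1, 11.3, 226.5]]
35 [541.00571729 -17.23863254 123.86405978]
53 [542.68784736 -17.80955519 129.29370138]
```

View pics/s3.png

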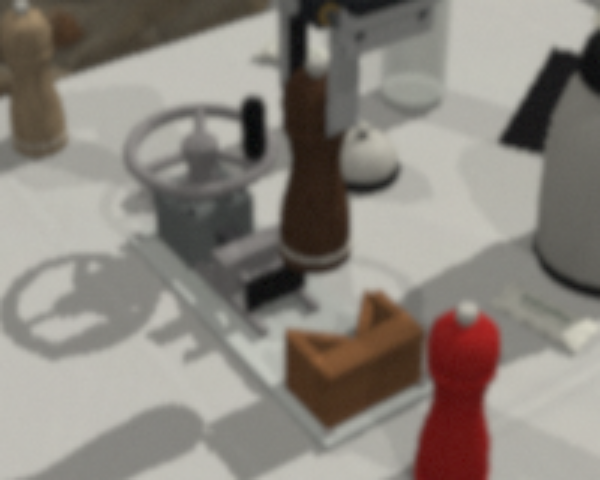

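The mill hangs upright at (315,190) in the crop, clear of the pad and in front of the vee. Lowering it.

```bash
python3 -m inch '[-1,0,0,0.03,0,-1,0,0,0.06,0,-1,0,0,0.085,0,-1,0,0,0.1,0,-1,0,0,0.104,0,-1,0,0,0.106,0,-1,0,0,0.106,0,-1,0,0,0.106,0]'
```

```text
time_s: 7.2
position: [557.9, -0.2, 155.9]
tool_rot: [0.001, 0.0, 1.0, -0.0]
wrist_force: [0.2, -0.6, -2.9]
grip_width: 48.4
finger_force: 30.0
```

```bash
python3 -m inch '[-1,0,0,0.002,0,-1,0,0,0.003,0,-1,0,0,0.003,0,-1,0,0,0.003,0]';  python3 -m inch '[-1,0,0,0.001,0,-1,0,0,0.001,0,-1,0,0,0.001,0]'
```

```text
time_s: 7.6
position: [557.0, -0.0, 151.5]
tool_rot: [-0.0, 0.0, 1.0, -0.0]
wrist_force: [0.3, 0.3, -1.7]
grip_width: 48.4
finger_force: 30.0
time_s: 7.9
position: [557.3, -0.0, 151.0]
tool_rot: [0.0, 0.0, 1.0, -0.0]
wrist_force: [-0.0, 0.4, 1.5]
grip_width: 48.6
finger_force: 30.0
```

Contact has taken the mill's weight. I'll release, then rise straight up.

```bash
python3 -m inch '[1,0,0,0,0,1,0,0,0,0,1,0,0,0,0,1,0,0,0,0,1,0,0,0,0,1,0,0,0,0,1,0,0,-0.04,0,1,0,0,-0.08,0,1,0,0,-0.12,0,1,0,0,-0.12,0]'
python3 - <<'E'
from h import *
p,d,i=cam("scene"); s=cv2.resize(p[140:300,180:380],None,fx=3,fy=3); C=cloud(i,d,d>0)
p2,d2,i2=cam("wrist"); C2=cloud(i2,d2,d2>0); save("w4.png",np.vstack([s[:,:560],p2])[:,:] if 0 else p2); save("s4.png",s)
from scipy.optimize import least_squares
for n,C in(("s",C),("w",C2)):
    M=C[(abs(C[:,0]-557)<40)&(abs(C[:,1])<40)&(C[:,2]>135)&(C[:,2]<192)]
    print(n,len(M),"nut",M[M[:,2]>177].mean(0),M[:,2].max())
    Q=M[(M[:,2]>140)&(M[:,2]<163)]; print(least_squares(lambda c:np.hypot(*(Q[:,:2]-c).T)-25.3,[557,0],loss="soft_l1").x)
    K=C[(abs(C[:,0]-578)<25)&(abs(C[:,1]-128)<25)&(C[:,2]>130)&(C[:,2]<185)]
    if len(K)>5: print("knob",K[K[:,2]>172].mean(0),K[:,2].max(),least_squares(lambda c:np.hypot(*(K[K[:,2]<172][:,:2]-c).T)-10.5,[578,128],loss="soft_l1").x)
E
```

```text
time_s: 8.9
position: [560.1, -0.6, 277.6]
tool_rot: [0.006, 0.0, 1.0, -0.001]
wrist_force: [1.4, -0.7, 0.3]
grip_width: 94.2
finger_force: 0.0
s 433 nut [553.92192369  -1.09107895 181.61586261] 185.17706121234608
[556.66567911   2.1045311 ]
knob [576.89625441 126.39429941 175.98096427] 179.5079577710823 [579.50159845 129.90511174]
w 2079 nut [5.55640383e+02 3.47245005e-01 1.81573902e+02] 184.51172894013365
[5.58123123e+02 4.82766349e-01]
knob [578.85271407 127.40165402 175.64405747] 178.24442153888035 [580.16418013 129.29133134]
```

View pics/w4.png

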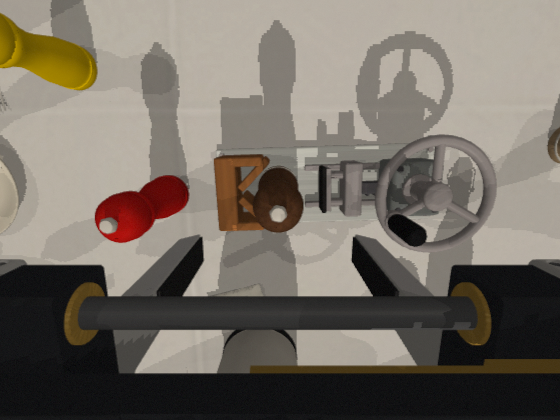

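The mill stands upright in the vee's mouth with its nut at (278,213), and the pad at (325,188) is clear of it. The knob is at (407,230). Next I go over the knob.

```bash
python3 -m inch '[1,-0.011,0.043,0,0,1,-0.022,0.086,0,0,1,-0.022,0.1285,0,0,1,-0.022,0.1285,0.03,0,1,-0.022,0.1285,0.03,0,1,-0.022,0.1285,0.03,0]'
```

```text
time_s: 9.6
position: [577.8, 128.2, 238.4]
tool_rot: [-0.002, 0.0, 1.0, -0.0]
wrist_force: [0.6, -0.2, -0.1]
grip_width: 94.2
finger_force: 0.0
```

```bash
python3 -m inch '[1,0,0,0.04,0,1,0,0,0.07,0,1,0,0,0.09,0,1,0,0,0.09,0,-1,0,0,0.09,0,-1,0,0,0.09,0,-1,0,0,0.09,0,-1,0,0,0.09,0,-1,0,0,0.09,0,-1,0,0,0.09,0]'; python3 -m inch '[-1,0,0,0,0,-1,0,0,0,0,-1,0,0,0,0,-1,0,0,0,0]'
```

```text
time_s: 10.6
position: [579.1, 128.5, 150.7]
tool_rot: [0.0, 0.0, 1.0, -0.0]
wrist_force: [-0.1, -1.2, 0.1]
grip_width: 49.6
finger_force: 0.0
time_s: 11.0
position: [579.0, 128.6, 150.4]
tool_rot: [-0.0, 0.0, 1.0, 0.0]
wrist_force: [-0.3, 0.6, 0.1]
grip_width: 20.3
finger_force: 30.0
```

Run:
```python
import numpy as np
c=np.array([551.7,172]);v=np.array([579,128.6])-c;a0=np.arctan2(v[1],v[0]);print(np.hypot(*v),np.degrees(a0))
for k in range(1,10):
    a=a0-np.radians(20*k); o=52*np.array([np.cos(a)-np.cos(a0),np.sin(a)-np.sin(a0)])/1000; print(k,np.round([-o[0],o[1]],4))
```

```text
51.27231221624395 -57.828782871455466
1 [ 0.0167 -0.0068]
2 [ 0.0348 -0.0075]
3 [ 0.052 -0.002]
4 [0.0662 0.0091]
5 [0.0758 0.0244]
6 [0.0797 0.042 ]
7 [0.0772 0.0599]
8 [0.0688 0.0759]
9 [0.0554 0.088 ]
```

```bash
python3 -m inch '[-1,0.0167,-0.0068,0,0,-1,0.0348,-0.0075,0,0,-1,0.052,-0.002,0,0,-1,0.0662,0.0091,0,0,-1,0.0758,0.0244,0,0,-1,0.0797,0.042,0,0,-1,0.0772,0.0599,0,0,-1,0.0688,0.0759,0,0,-1,0.0554,0.088,0,0,-1,0.0554,0.088,0,0]'
```

```text
time_s: 12.0
position: [524.6, 217.3, 150.4]
tool_rot: [0.001, -0.0, 1.0, 0.0]
wrist_force: [2.1, 0.7, -1.5]
grip_width: 20.5
finger_force: 30.0
```

```bash
python3 -m inch '[-1,-0.0167,0.0068,0,0,-1,-0.0348,0.0075,0,0,-1,-0.052,0.002,0,0,-1,-0.0662,-0.0091,0,0,-1,-0.0758,-0.0244,0,0,-1,-0.0797,-0.042,0,0,-1,-0.0772,-0.0599,0,0,-1,-0.0688,-0.0759,0,0,-1,-0.0554,-0.088,0,0,-1,-0.0554,-0.088,0,0]'
cat > m.py <<'E'
from h import *
from scipy.optimize import least_squares
import sys
for n in("scene","top","wrist"):
    p,d,i=cam(n); C=cloud(i,d,d>0)
    if n=="scene": save(sys.argv[1],cv2.resize(p[140:300,180:380],None,fx=3,fy=3))
    M=C[(abs(C[:,0]-557)<40)&(abs(C[:,1]+3)<45)&(C[:,2]>135)&(C[:,2]<192)]
    Q=M[(M[:,2]>140)&(M[:,2]<163)]
    if len(Q)>8: print(n,"nut",M[M[:,2]>177].mean(0).round(1),"crown",least_squares(lambda c:np.hypot(*(Q[:,:2]-c).T)-25.3,[557,0],loss="soft_l1").x.round(1))
    B=lambda z0,z1:C[(C[:,0]>512)&(C[:,0]<600)&(C[:,1]>10)&(C[:,1]<80)&(C[:,2]>z0)&(C[:,2]<z1)]
    J=B(40,64)
    if len(J)>8: print(n,"jaw/pad y hist",np.histogram(J[:,1],bins=range(10,82,4))[0])
    F=C[(C[:,0]>522)&(C[:,0]<534)&(C[:,1]>5)&(C[:,1]<80)&(C[:,2]>28)&(C[:,2]<52)]
    if len(F)>4: print(n,"pad edge y",np.percentile(F[:,1],[2,10,50]).round(1))
E
python3 m.py s5.png
```

```text
time_s: 13.0
position: [576.9, 127.4, 150.4]
tool_rot: [-0.001, 0.001, 1.0, 0.0]
wrist_force: [-3.2, 0.6, 0.9]
grip_width: 20.5
finger_force: 30.0
scene nut [553.9  -1.1 181.6] crown [556.7   2.1]
scene jaw/pad y hist [  4   2   0   0  40  14   7  10   1   0  10 100  35  30  22  31  15]
scene pad edge y [10.3 14.4 34.9]
top nut [555.3  -0.7 181.4] crown [557.5  -1.3]
top jaw/pad y hist [ 3  6  4 15 21 42 22 19  7  7  9 21 45 25 26  0  0]
top pad edge y [ 5.7  6.5 13.8]
wrist nut [555.7   4.  181. ] crown [557.  -1.]
wrist jaw/pad y hist [ 70 101 152 279 114 353 312 497  90  90  52 117 359 376 362 367 520]
wrist pad edge y [ 5.6  8.6 37.7]
```

View pics/s5.png

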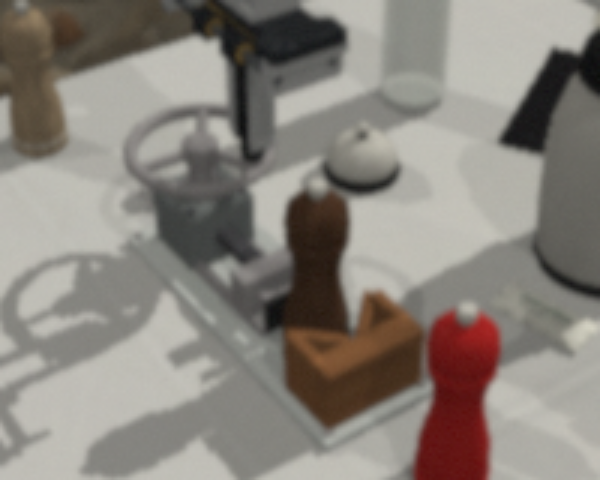

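The mill stands upright at (318,250) in the crop, and the pad has just about reached it. I'll turn another 100° and measure.

```bash
python3 -m inch '[-1,0.0083,-0.004,0,0,-1,0.0167,-0.0068,0,0,-1,0.0257,-0.0079,0,0,-1,0.0348,-0.0075,0,0,-1,0.0436,-0.0055,0,0,-1,0.052,-0.002,0,0,-1,0.0596,0.003,0,0,-1,0.0662,0.0091,0,0,-1,0.0758,0.0244,0,0,-1,0.0758,0.0244,0,0]'
python3 m.py s6.png
```

```text
time_s: 14.15
position: [503.4, 154.1, 150.4]
tool_rot: [0.002, -0.0, 1.0, 0.001]
wrist_force: [7.4, 5.2, -5.5]
grip_width: 20.1
finger_force: 30.0
scene nut [554.8  -7.4 181.4] crown [556.8  -4.1]
scene jaw/pad y hist [ 1  0 14 33  8 13  0  0 11 86 47 22 31 26 14  1  0]
scene pad edge y [20.1 21.5 45.2]
top nut [555.3  -6.5 181.2] crown [557.5  -7.6]
top jaw/pad y hist [ 2 15  3 45 21 27  3 10  7 26 49 25 51 19  4  0  0]
top pad edge y [ 5.3  5.6 26.4]
wrist nut [nan nan nan] crown [557.2  -7.1]
wrist jaw/pad y hist [126 201 160 178 224 309  54  35   1  59 142 147 151 150 316  33  35]
wrist pad edge y [ 5.7  7.4 32.8]m.py:9: RuntimeWarning: Mean of empty slice.
  if len(Q)>8: print(n,"nut",M[M[:,2]>177].mean(0).round(1),"crown",least_squares(lambda c:np.hypot(*(Q[:,:2]-c).T)-25.3,[557,0],loss="soft_l1").x.round(1))
  ret = um.true_divide(
```

```bash
python3 -m inch '[-1,0.0028,0.0087,0,0,-1,0.0039,0.0176,0,0,-1,0.0034,0.0266,0,0,-1,0.0014,0.0355,0,0,-1,0.0014,0.0355,0,0,-1,0.0014,0.0355,0,0]'
python3 m.py s7.png 2>/dev/null
```

```text
time_s: 14.9
position: [502.2, 188.3, 150.4]
tool_rot: [0.001, 0.0, 1.0, 0.0]
wrist_force: [5.5, 0.2, -5.2]
grip_width: 20.8
finger_force: 30.0
scene nut [554.6  -7.8 181.7] crown [556.9  -4.3]
scene jaw/pad y hist [ 0  0 19 28 10 11  1  0 66 48 28 29 31 18  2  0  1]
scene pad edge y [19.7 21.4 42.1]
top nut [555.4  -7.  181.9] crown [557.8  -7.3]
top jaw/pad y hist [ 4 13  6 45 21 27  5  9 27 26 48 24 49 25 12  5 12]
top pad edge y [ 5.2  6.7 27.5]
wrist jaw/pad y hist [156 225 154 213 320 498 201   1  34 250 253 239 226 371 197  35  24]
wrist pad edge y [ 5.5  7.5 32.7]
```

The mill is seated: it moved only 0.4 mm over the last 40°. Compression is about 6 mm, so I'll turn 30° more, to about 8.5 mm.

```bash
python3 -m inch '[-1,-0.0037,0.0082,0,0,-1,-0.0084,0.016,0,0,-1,-0.0146,0.0226,0,0,-1,-0.0146,0.0226,0,0,-1,-0.0146,0.0226,0,0]'
python3 m.py s8.png 2>/dev/null
python3 - <<'E'
from h import *
# jaw-to-pad gap in scene: jaw top front edge vs pad face, start and now
i=viewer.camera_info("scene")
for n,d in(("start",np.load("scene0.npz")["d"]),("now",viewer.read_camera("scene")[1])):
    C=cloud(i,d,d>0); B=C[(C[:,0]>522)&(C[:,0]<584)&(C[:,1]>12)&(C[:,1]<110)]
    P=B[(B[:,2]>28)&(B[:,2]<54)]; T=B[(B[:,2]>57)&(B[:,2]<66)]
    print(n,"pad front",np.percentile(P[:,1],[3,8,15]).round(1),"top surf",np.percentile(T[:,1],[3,10,50,90,97]).round(1),np.histogram(T[:,1],bins=range(12,110,4))[0])
E
```

```text
time_s: 15.55
position: [517.0, 211.6, 150.4]
tool_rot: [0.0, -0.0, 1.0, 0.0]
wrist_force: [3.2, -0.9, -2.6]
grip_width: 20.8
finger_force: 30.0
scene nut [554.2  -8.4 181.5] crown [557.   -4.7]
scene jaw/pad y hist [ 0  0 20 27 10  8  2 31 63 29 26 28 26  8  0  1  4]
scene pad edge y [19.3 21.3 40.8]
top nut [555.4  -7.3 181.5] crown [557.4  -8.2]
top jaw/pad y hist [ 4 14  6 45 21 26  4 12 43 28 48 25 50  6 11  6 12]
top pad edge y [ 5.2  6.1 27.7]
wrist jaw/pad y hist [172 245 169 242 369 515 104   4 194 338 343 324 364 908  69  73  72]
wrist pad edge y [ 5.2  7.1 60.6]
start pad front [55.7 56.5 57.1] top surf [ 58.2  61.7  92.9 104.  106.6] [ 0  0  0  0  0  0  0  0  0  0  0 13  5  3  0  0  0  1 25 29 25 24 26 16]
now pad front [20.7 21.5 22.4] top surf [25.5 42.5 51.7 60.9 63.3] [ 0  0  3  2  2  0  0 22 20 20 24 21 13  4  0  0  0  0  0  0  0  0  0  0]
```

Compression reads 8–9 mm and the mill is upright and seated. Releasing and rising.

```bash
python3 -m inch '[1,0,0,0,0,1,0,0,0,0,1,0,0,0,0,1,0,0,0,0,1,0,0,0,0,1,0,0,-0.03,0,1,0,0,-0.07,0,1,0,0,-0.11,0,1,0,0,-0.15,0,1,0,0,-0.15,0]'; python3 -m inch '[1,0.05,0.03,0,0,1,0.1,0.06,0,0,1,0.1,0.06,0,0,1,0.1,0.06,0,0]'
python3 m.py s9.png 2>/dev/null
python3 - <<'E'
from h import *
i=viewer.camera_info("scene"); d=viewer.read_camera("scene")[1]
C=cloud(i,d,d>0); B=C[(C[:,0]>522)&(C[:,0]<584)&(C[:,1]>12)&(C[:,1]<110)]
P=B[(B[:,2]>28)&(B[:,2]<54)]; T=B[(B[:,2]>57)&(B[:,2]<66)]
print(np.percentile(P[:,1],[3,8,15]).round(1),np.percentile(T[:,1],[3,10,50,90,97]).round(1))
E
```

```text
time_s: 16.75
position: [519.2, 211.6, 307.8]
tool_rot: [0.006, 0.0, 1.0, 0.001]
wrist_force: [1.6, 0.2, 0.6]
grip_width: 93.2
finger_force: 0.0
time_s: 17.15
position: [414.9, 271.9, 300.0]
tool_rot: [-0.0, -0.001, 1.0, -0.0]
wrist_force: [0.2, -0.2, 0.5]
grip_width: 94.1
finger_force: 0.0
scene nut [554.6  -8.1 181.8] crown [557.   -4.6]
scene jaw/pad y hist [ 1  0 15 31  9  9  2 34 65 26 32 25 22  9  0  0  5]
scene pad edge y [20.6 21.6 40. ]
top nut [555.5  -7.3 181.4] crown [557.4  -7.8]
top jaw/pad y hist [ 5 15  6 44 21 26  6 12 44 24 48 25 51  6 12  6 12]
top pad edge y [ 5.2  5.8 23.4]
wrist jaw/pad y hist [ 16  27  52  86 116 189  34   0  65  88  78  83  76 135   1   0   0]
wrist pad edge y [ 6.4  9.3 32.8]
[20.9 21.7 22.6] [24.1 41.3 50.5 60.8 62.9]
```

View pics/s9.png

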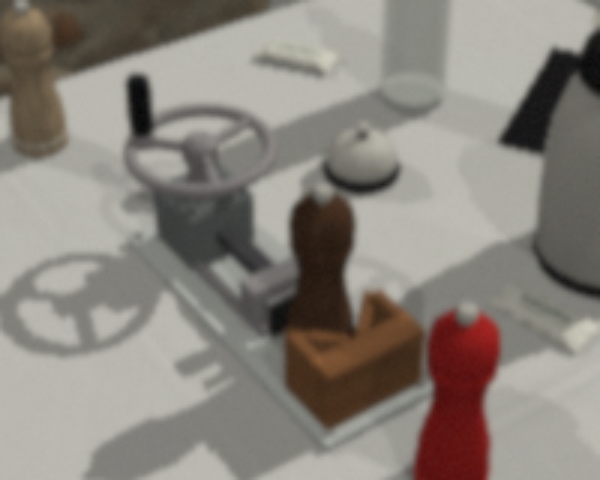

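The brown mill at (322,255) is upright and clamped in the vee. The gripper is clear, and the bell (362,157), packet and salt mill look undisturbed.

```bash
python3 -c "
from workcell import job; print(job.job_done())"
```

```text
the job is handed in; nothing more can be done
None
```

I handed the job in with the pepper mill standing upright and clamped in the vee, the pad pushed back about 8–9 mm by my measurement, and the other mill, bell and packet left where they were; the judging result was not shown.

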